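# Settle the slides and unlatch the slide cassette

### The job

Settle the glass slides, then take out their cassette: by its black handle, raise the dock's cradle to a tilt of about 30 degrees, keep it there for about a second so that the slides slide home against the cassette's back wall, and lower the cradle fully level again. Then pinch the cassette's two blue side catches together, lift it straight up until it is about 10 cm above its seat, and finish while still holding it there, above the dock, by the squeezed catches, upright, still and with the slides home. Leave the glassware and boxes on the bench undisturbed.

Things in the scene. Friction and masses are not known exactly. Their poses are not given: they have to be found in the camera images.
- dock: Grey fixed base of the tilting dock, 210 x 130 x 10 mm, bolted to the bench. Origin: centre of its underside, on the bench. Its own -x points to the handle end (roughly towards the robot), +x to the hinge end, z up. On it is hinged an aluminium cradle that carries the cassette.
- cradle (a joint): Tilt of the cradle in rad: 0 = level (resting on its stop), grows as the handle end is raised, limit 1.0. The hinge axis runs along the dock's y axis through hinge. Stiff hinge (0.75 N m of friction): it stays where it is left; lifting the handle takes roughly 6 to 8 N, lowering about 2 N.
- hinge (a point): Centre of the hinge axis, at (85, 0, 20) mm in the dock's frame.
- handle (a point): Centre of the cradle's black T-handle: a round bar 20 mm in diameter, 34 mm long along the dock's y axis, on a 12 mm stem from below, 38 mm clear over a 14 mm wide arm. Level, it is at (-115, 0, 72) mm in the dock's frame: 200 mm before and 52 mm above the hinge axis. Pinched from above by its two flat ends, it turns between the fingers as the cradle tilts.
- cassette: White slide cassette 84 x 40 mm, back wall 56 mm high at its +x end, low open front, five glass slides on edge (orange and yellow ends); about 0.3 kg in all. Origin: centre of its underside; axes parallel to the dock's. Seated at (0, 0, 24) mm in the dock's frame, locked there by the catches (2 mm of play); comes straight up once both are pressed home.
- grip_mid (a point): Point midway between the two blue catches, 50 mm above the cassette's underside: the height to pinch at, closing along the cassette's y axis. Beside the catches the cradle's keeper lips (31 to 44 mm from the middle) reach 20 mm above the cassette's underside; the slides' tops are at 44 mm. The catch plates are free on the outside above the lips.
- catch_left (a joint): Inward travel in m of the blue catch on the cassette's +y side: 0 = out (locked), 0.006 = pressed home; free of the lip beyond 0.004 to 0.005. Spring: 3 N at first, 6.6 N home. The catch plate is 30 mm wide (x) and reaches from 5 to 63 mm above the cassette's underside; the two plates' outer faces are 62 mm apart at rest, 50 mm with both pressed home.
- catch_right (a joint): The same for the catch on the cassette's -y side.
- slides (a joint): How far in m the five slides together stand out of the cassette towards its open front (-x): 0 = home against the back wall, at most 0.012. They slide home by themselves when the cradle is tilted more than about 22 degrees, and otherwise stay.
- dropper: Bystander, mm: dark green dropper bottle, diameter 34, height 85, near the dock on its left. Origin: centre of its underside, z up.
- petri: Bystander, mm: clear petri dish with lid, diameter 94, height 21, near the dock on its right. Origin: centre of its underside, z up.
- conical: Bystander, mm: amber stoppered conical flask, base diameter 82, height 132, left of the dock. Origin: centre of its underside, z up.
- volumetric: Bystander, mm: green stoppered volumetric flask, diameter 72, height 180, far left. Origin: centre of its underside, z up.
- beaker: Bystander, mm: glass beaker, diameter 68, height 90, right of the dock. Origin: centre of its underside, z up.
- reagent: Bystander, mm: amber jar with blue cap, diameter 60, height 120, far right. Origin: centre of its underside, z up.
- slidebox: Bystander, mm: flat blue slide box 85 x 100 x 30, left of the dock. Origin: centre of its underside, z up.

How it is judged:
By the outcome, as a careful person would: the job done as asked, in the order asked, and still so for the second after the job is handed in, while the arm keeps its last pose, push and grip.
It also fails if it takes over 51 s, if anything falls off the work surface, if the arm or the gripper's body presses on something with over 40 N, if the wrist force passes 120 N, or if a joint passes its speed limit or range.

### The arm

A 7-joint arm with a two-finger parallel gripper is mounted at the origin on the work surface. World frame = base frame: x ahead of the robot, y to its left, z up, the work surface at z = 0. Lengths are in m, angles in rad, forces in N, time in s.
With the tool pointing down it reaches from about 0.4 to 0.9 m from the base axis. Payload 5.5 kg.
Tool frame: the origin (TCP) lies between the finger pads; the fingertips stand 14 mm ahead of it and the grasp point (between the pads) lies 5 mm behind it; z points along the fingers, y is the direction in which the jaws open and shut (so a half turn about z gives the same grasp; the last joint's range is limited). The gripper opens to 85 mm and grips with 20 to 120 N. Pads are 22 mm wide; open, the fingers measure 114 mm over their backs; the gripper's body (76 mm by 85 mm) begins 54 mm behind the grasp point. The pads swing forward as they close: fully open they stand 13 mm farther back than shut.
Start: joints at [-1.041, 0.501, -0.427, 1.55, 0.221, 1.138, -0.21], TCP at [0.171, 0.627, 0.245] pointing down, gripper open.
Joint ranges: [-2.88, 2.88], [-0.31, 2.03], [-1.54, 1.56], [0.2, 2.42], [-1.41, 4.55], [0.19, 2.02], [-2.57, 2.57]. Speed limits (rad/s): [2.57, 2.57, 3.14, 3.14, 3.14, 3.14, 3.14].

### API

Orientations are given as [roll, pitch, yaw] about the fixed x, y, z axes, in that order (R = Rz(yaw) Ry(pitch) Rx(roll)).
In Python, from rig import get_state, capture, job_done, search_frame, cut_out gives the robot as it stands.
- The arm moves only by the tool apply_moves, never from a script. Its argument "series" is a list of rows, each a list of 2 entries, a list of its own where there are three numbers: the shift along the tool's x, y, z in mm, then the turn about the tool's z in degrees. A call has exactly 5 rows; each row is the pose to reach, as a shift and turn from the pose measured when the call began, along the tool's axes at that moment; what a row does not reach only later rows make up. A row lasts 1/10 s, in which the tool goes at most 50 mm and 8.59 degrees, less where a joint would pass 70% of its speed; a pose out of reach is approached as far as the arm can. A call with a gripper value outside its range is refused whole. "grip" is the closure in counts, from 0 (fully open) to 255 (shut), set as the call begins (left out, the last holds). The fingers move at their own pace and stop on an object; the grip force is fixed at half the most. Time passes only in rows, so rows that repeat a pose let the fingers close, or fill a call up. It gives the time, the measured TCP pose, the force and the opening at its end, in the units of the state.
- get_state(): the state, without advancing time (a new reading comes with each control period).
- capture(name): name is "side" or "top"; returns a dict with "image" (420x560x3 uint8, red, green, blue), "fx", "fy", "cx", "cy" (pixels), "origin" and "orientation" of the camera in the world. Camera axes: x right, y up, looking along -z (the intrinsics and any distortion apply to the point x, -y, -z); pixel columns grow to the right and rows downward; lengths in m; the calibration is good to about 2 mm. A picture is of the moment at which its call begins. There is no depth.
- job_done(): hands the job in, once; it reports no verdict.
Trained networks look in the newest picture that a camera, given by its name, has taken for a name from the list of things; names that differ only in an ending like _2 or _b are one class to them, and where a whole thing is asked for, a point or a joint stands for the part that bears it (a point fixed in the world has none). Each returns a list of dicts, best first, with "conf" (0 to 1); they miss things now and then, are a little off and sometimes report something else, mostly with a low value. They report only what shows in the picture. A call takes as long as a camera call.
- search_frame(camera, name): "location" ([x, y, z] in m, in world coordinates, good to about 4 mm: the middle of the surface that is visible of it).
- cut_out(camera, name): "mask" (420x560 bool, what is visible of it).
The state is a dict: "time": time; "joint_pos": joint angles; "joint_velocities": joint speeds; "effort": joint torques, N m; "eef_pos": TCP position; "orientation": TCP orientation; "force": force on the tool from outside, world axes, zero at the start; "torque": the same for the moment, N m; "opening": finger opening in m.
Only numpy, scipy, OpenCV 4.12 (cv2) and the standard library are available. Lean on these libraries where they do the work, as an engineer would, in place of code of your own. Each camera call takes 0.05 s, during which the arm holds its last target. There are 200 camera calls.

## Working session

There is one attempt and no reset: what is moved stays moved. The work goes in short steps, Python scripts to look and compute and a tool call to move; the robot and the scene stay as the last step left them, time stands still between calls to the robot, and variables do not carry over. Pictures are saved under pics/ and viewed, about 8 in all and at most 12, crops included, and the job is handed in when it is done.

Besides the shell and the picture viewer there is one more tool, called after "Emit:" as name(argument=value, ...), one argument or row to a line, values as JSON. apply_moves: Moves the arm, as the interface text tells. Its arguments: {"type":"object","properties":{"series":{"type":"array"},"grip":{"type":"number"}},"required":["series"]}

```bash
mkdir -p pics; python3 - <<'E'
from rig import *
import cv2,numpy as np
s=get_state();print({k:np.round(v,3) for k,v in s.items()})
for c in("top","side"):
    d=capture(c);cv2.imwrite(f"pics/{c}0.png",d["image"][:,:,::-1])
    print(c,{k:(np.round(v,4).tolist()) for k,v in d.items() if k!="image"})
    for n in("dock","handle","cassette","catch_left","catch_right","hinge","dropper","petri","slides"):
        print(n,[(np.round(r["location"],3).tolist(),round(r["conf"],2)) for r in search_frame(c,n)[:2]])
print(get_state()["time"])
E
```

```text
{'time': np.float64(0.0), 'joint_pos': array([-1.041,  0.502, -0.427,  1.551,  0.221,  1.138, -0.21 ]), 'joint_velocities': array([ 0.001, -0.002,  0.   , -0.002, -0.   ,  0.   ,  0.001]), 'effort': array([ 1.0000e-03, -5.6952e+01, -5.8160e+00, -2.8093e+01,  1.1000e-02,
        1.2000e-02, -0.0000e+00]), 'eef_pos': array([0.171, 0.626, 0.244]), 'orientation': array([-3.14 , -0.   ,  2.875]), 'force': array([0.096, 0.097, 0.427]), 'torque': array([-0.019, -0.041, -0.064]), 'opening': np.float64(0.085)}
top {'fx': 450.7849, 'fy': 450.7849, 'cx': 285.876, 'cy': 208.7232, 'origin': [0.3784, -0.0044, 1.6608], 'orientation': [0.0958, -0.0135, -1.5665]}
dock [([0.529, 0.048, 0.006], 0.91)]
handle [([0.539, 0.049, 0.023], 0.8), ([0.489, 0.496, 0.061], 0.49)]
cassette []
catch_left []
catch_right []
hinge [([0.531, 0.05, 0.011], 0.66), ([0.544, 0.216, 0.059], 0.5)]
dropper [([0.544, 0.215, 0.056], 0.44)]
petri [([0.506, -0.157, 0.024], 0.79), ([0.363, 0.517, 0.033], 0.69)]
slides [([0.539, 0.049, 0.024], 0.7), ([0.54, 0.044, 0.044], 0.61)]
side {'fx': 469.04, 'fy': 469.04, 'cx': 280.0869, 'cy': 204.2799, 'origin': [0.0532, -0.9691, 0.895], 'orientation': [0.9373, -0.0036, -0.4779]}
dock [([0.514, 0.015, 0.018], 0.8)]
handle [([0.511, 0.024, 0.024], 0.7)]
cassette [([0.541, 0.036, 0.064], 0.88)]
catch_left [([0.54, 0.034, 0.065], 0.71), ([0.547, 0.073, 0.072], 0.38)]
catch_right [([0.542, 0.018, 0.066], 0.55), ([0.523, 0.047, 0.062], 0.35)]
hinge [([0.516, 0.012, 0.016], 0.92)]
dropper [([0.542, 0.212, 0.041], 0.53)]
petri [([0.508, -0.17, 0.025], 0.61)]
slides [([0.52, 0.047, 0.062], 0.48)]
1.0
```

```bash
python3 - <<'E'
import cv2,numpy as np
a=cv2.imread("pics/top0.png");b=cv2.imread("pics/side0.png")
ca=a[60:240,170:370];cb=b[140:330,180:430]
print(a.shape)
cv2.imwrite("pics/c_top.png",cv2.resize(ca,None,fx=3.3,fy=3.3,interpolation=2))
cv2.imwrite("pics/c_side.png",cv2.resize(cb,None,fx=3,fy=3,interpolation=2))
E
```

```text
(420, 560, 3)
```

View pics/c_top.png

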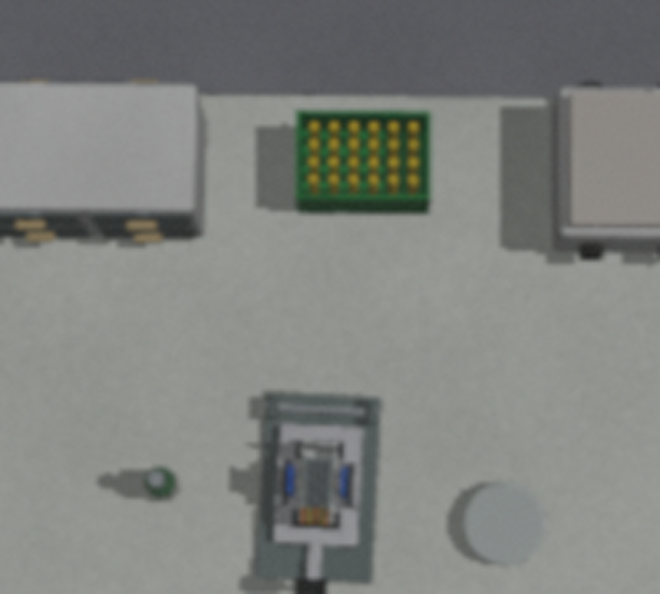

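View pics/c_side.png

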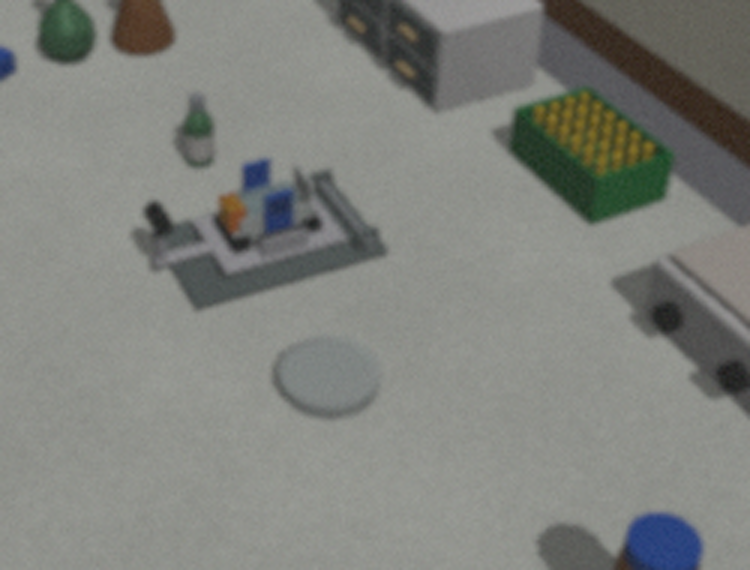

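```bash
cat > h.py <<'E'
import numpy as np,cv2
from scipy.spatial.transform import Rotation as Ro
from scipy.optimize import least_squares
C={"top":(450.7849,285.876,208.7232,[0.3784,-0.0044,1.6608],[0.0958,-0.0135,-1.5665]),
"side":(469.04,280.0869,204.2799,[0.0532,-0.9691,0.895],[0.9373,-0.0036,-0.4779])}
def proj(c,P):
    f,cx,cy,o,e=C[c]
    p=(np.atleast_2d(P)-o)@Ro.from_euler("xyz",e).as_matrix()
    return np.c_[cx+f*p[:,0]/-p[:,2],cy-f*p[:,1]/-p[:,2]]
def w(q,P): # dock frame mm -> world
    P=np.atleast_2d(P)/1000.
    return P@Ro.from_euler("z",q[2]).as_matrix().T+[q[0],q[1],0]
E
python3 - <<'E'
from h import *
a=cv2.imread("pics/top0.png");b=cv2.imread("pics/side0.png")
def blue(im,r0,r1,c0,c1):
    s=im[r0:r1,c0:c1].astype(int);m=((s[...,0]-s[...,2]>35)&(s[...,0]-s[...,1]>25)).astype(np.uint8)
    n,_,st,ce=cv2.connectedComponentsWithStats(m)
    return [(st[i,4],st[i,:4]+[c0,r0,0,0],np.round(ce[i]+[c0,r0],1)) for i in range(1,n) if st[i,4]>4]
print(blue(a,170,240,240,300));print(blue(b,180,240,220,300))
def dark(im,r0,r1,c0,c1):
    s=im[r0:r1,c0:c1].max(2);m=s<60;y,x=np.nonzero(m);return m.sum(),x.mean()+c0,y.mean()+r0,x.min()+c0,x.max()+c0,y.min()+r0,y.max()+r0
print(dark(a,233,248,252,276),dark(b,203,222,224,242))
P=[("top",(-105+210,65,10),(249.7,179.1)),("top",(105,-65,10),(284.5,180.6)),("top",(-105,-65,10),(282.7,235.8)),("top",(-105,65,10),(247,234.2)),
("side",(-105,-65,10),(245.7,242.2)),("side",(105,-65,10),(308.3,222.5)),("side",(-115,0,72),(232.7,212.7)),
("side",(0,-31,72),(272.7,207)),("top",(0,31,87),(170+290/3.3,60+480/3.3)),("top",(0,-31,87),(170+345/3.3,60+480/3.3))]
P[7]=("side",(0,-31,64),(272.7,210.3))
f=lambda q:np.concatenate([proj(c,w(q,p))[0]-u for c,p,u in P])
r=least_squares(f,[.53,.045,0],x_scale=[.01,.01,.1],loss="soft_l1")
print(r.x,np.round(f(r.x).reshape(-1,2),1).tolist(),proj("top",w(r.x,(-115,0,72))))
E
```

```text
[(np.int32(17), array([257, 201,   2,   9]), array([257.5, 204.8])), (np.int32(15), array([273, 202,   2,   8]), array([273.5, 205.7]))]
[(np.int32(57), array([261, 194,   8,   9]), array([264.9, 197.8])), (np.int32(87), array([269, 203,   8,  14]), array([272.4, 209.7]))]
(np.int64(35), np.float64(263.2857142857143), np.float64(237.28571428571428), np.int64(260), np.int64(267), np.int64(235), np.int64(239)) (np.int64(45), np.float64(232.62222222222223), np.float64(213.0222222222222), np.int64(229), np.int64(236), np.int64(208), np.int64(217))
[ 0.54259564  0.04610902 -0.02619914] [[-0.0, -0.7], [0.3, -1.1], [0.4, 0.5], [0.5, 1.0], [-1.0, -0.4], [0.6, -0.4], [-0.7, 0.5], [-0.0, 0.6], [-1.1, -0.8], [-0.1, -0.2]] [[264.62095113 237.91155699]]
```

Emit:
apply_moves(
  series=[
    [[-31,-38,0],-2.8],
    [[-62,-76,0],-5.6],
    [[-93,-114,0],-8.4],
    [[-124,-152,0],-11.2],
    [[-155,-190,0],-13.8],
  ],
  grip=0,
)

```text
time: 1.5
eef_pos: [0.2714, 0.4011, 0.2454]
orientation: [3.141, 0.0, 3.118]
force: [0.6, 0.2, 0.2]
opening: 0.0851
```

Emit:
apply_moves(
  series=[
    [[-21,-44,0],0],
    [[-42,-88,0],0],
    [[-63,-132,0],0],
    [[-84,-176,0],0],
    [[-105,-220,0],0],
  ],
)

```text
time: 2.0
eef_pos: [0.3717, 0.1768, 0.2459]
orientation: [3.141, 0.002, 3.118]
force: [1.0, -0.1, 0.1]
opening: 0.0852
```

Emit:
apply_moves(
  series=[
    [[-15,-32,0],0],
    [[-30,-64,0],0],
    [[-45,-96,20],0],
    [[-60,-128,40],0],
    [[-60,-128,80],0],
  ],
)

```text
time: 2.5
eef_pos: [0.4333, 0.0432, 0.1676]
orientation: [3.141, 0.01, 3.111]
force: [1.0, 0.6, -0.2]
opening: 0.0854
```

```bash
python3 - <<'E'
from h import *
from rig import *
d=capture("side");im=d["image"][:,:,::-1].copy()
t=capture("top")["image"][:,:,::-1].copy()
s=get_state();print(s["eef_pos"],s["orientation"])
q=[0.5426,0.0461,-0.0262]
for P in (w(q,(-115,17,72)),w(q,(-115,-17,72)),np.array([s["eef_pos"]])):
    u=proj("side",P)[0]; cv2.circle(im,tuple(np.round(u).astype(int)),1,(0,0,255),-1); print(u)
c=cv2.resize(im[130:270,180:330],None,fx=4,fy=4,interpolation=2);c2=cv2.resize(t[150:290,210:320],None,fx=4,fy=4,interpolation=2)[:560]
c=cv2.resize(np.hstack([c,c2]),None,fx=.76,fy=.76);cv2.imwrite("pics/h1.png",c);print(c.shape)
E
```

```text
[0.42559421 0.04602704 0.16238936] [-3.14112157 -0.0062161   3.11549202]
[229.91721914 210.00199062]
[234.18343077 216.45063565]
[229.91407605 188.04545932]
(426, 790, 3)
```

View pics/h1.png

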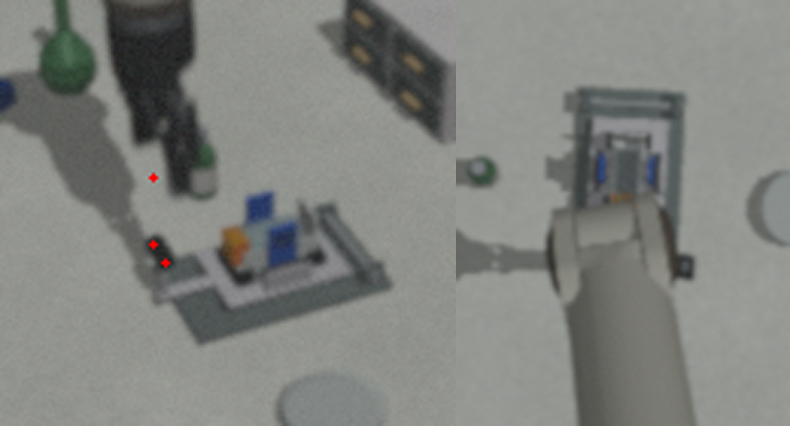

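Emit:
apply_moves(
  series=[
    [[-2,3,25],0],
    [[-2,3,50],0],
    [[-2,3,75],0],
    [[-2,3,97],0],
    [[-2,3,97],0],
  ],
)

```text
time: 3.1
eef_pos: [0.4257, 0.0497, 0.0645]
orientation: [-3.141, -0.01, 3.117]
force: [-1.1, -0.6, 0.4]
opening: 0.0856
```

Emit:
apply_moves(
  series=[
    [[0,0,0],0],
    [[0,0,0],0],
    [[0,0,0],0],
    [[0,0,0],0],
    [[0,0,0],0],
  ],
  grip=100,
)

```text
time: 3.6
eef_pos: [0.4261, 0.0497, 0.0651]
orientation: [-3.141, -0.009, 3.117]
force: [0.0, -0.2, 0.1]
opening: 0.0519
```

Emit:
apply_moves(
  series=[
    [[0,0,0],0],
    [[0,0,0],0],
    [[0,0,0],0],
    [[0,0,0],0],
    [[0,0,0],0],
  ],
  grip=255,
)

```text
time: 4.1
eef_pos: [0.4263, 0.0531, 0.0661]
orientation: [3.139, -0.008, 3.119]
force: [-3.1, 9.4, 11.0]
opening: 0.0332
```

Emit:
apply_moves(
  series=[
    [[-2.5,0,-8.7],0],
    [[-5.3,0,-17.2],0],
    [[-8.5,0,-25.6],0],
    [[-12.1,0,-33.9],0],
    [[-16,0,-42],0],
  ],
)

```text
time: 4.6
eef_pos: [0.4418, 0.0525, 0.1081]
orientation: [3.139, -0.01, 3.119]
force: [0.2, 1.9, -10.3]
opening: 0.0329
```

Emit:
apply_moves(
  series=[
    [[-6.5,0,-11],0],
    [[-14.2,0,-23.3],0],
    [[-22.9,0,-34.8],0],
    [[-32.3,0,-45.8],0],
    [[-38.5,0,-52.3],0],
  ],
)

```text
time: 5.1
eef_pos: [0.4786, 0.0508, 0.1601]
orientation: [3.14, -0.016, 3.118]
force: [-3.3, 1.6, -8.3]
opening: 0.0329
```

Emit:
apply_moves(
  series=[
    [[0,0,0],0],
    [[0,0,0],0],
    [[0,0,0],0],
    [[0,0,0],0],
    [[0,0,0],0],
  ],
)

```text
time: 5.6
eef_pos: [0.479, 0.0508, 0.1603]
orientation: [3.14, -0.015, 3.118]
force: [-0.2, 0.5, -1.0]
opening: 0.0328
```

```bash
python3 - <<'E'
from h import *
from rig import *
im=capture("side")["image"][:,:,::-1].copy()
cv2.imwrite("pics/tilt.png",cv2.resize(im[130:270,180:330],None,fx=4,fy=4,interpolation=2))
E
```

```text
(no output)
```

View pics/tilt.png

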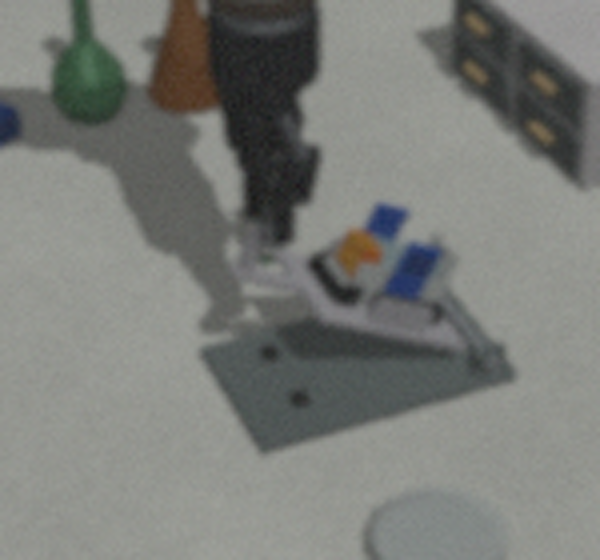

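Emit:
apply_moves(
  series=[
    [[0,0,0],0],
    [[0,0,0],0],
    [[0,0,0],0],
    [[0,0,0],0],
    [[0,0,0],0],
  ],
)

```text
time: 6.15
eef_pos: [0.4789, 0.0508, 0.1603]
orientation: [3.14, -0.015, 3.118]
force: [-0.5, 0.2, -1.2]
opening: 0.0325
```

Emit:
apply_moves(
  series=[
    [[9.6,0,10.5],0],
    [[19.6,0,23.2],0],
    [[27.6,0,35.1],0],
    [[35,0,47.5],0],
    [[41.3,0,60.4],0],
  ],
)

```text
time: 6.65
eef_pos: [0.4382, 0.0526, 0.1013]
orientation: [3.139, -0.011, 3.119]
force: [0.3, 1.7, 4.3]
opening: 0.0327
```

Emit:
apply_moves(
  series=[
    [[3.6,0,8.3],0],
    [[6.8,0,16.7],0],
    [[9.6,0,25.2],0],
    [[11.5,0,33],0],
    [[11.8,0,36],0],
  ],
)

```text
time: 7.15
eef_pos: [0.4258, 0.0532, 0.0668]
orientation: [3.14, -0.012, 3.121]
force: [-19.1, -0.7, 65.6]
opening: 0.0324
```

Emit:
apply_moves(
  series=[
    [[0,0,0.5],0],
    [[0,0,0.5],0],
    [[0,0,0.5],0],
    [[0,0,0.5],0],
    [[0,0,0.5],0],
  ],
)

```text
time: 7.65
eef_pos: [0.4258, 0.0532, 0.0673]
orientation: [3.14, -0.012, 3.122]
force: [-7.6, 0.9, 20.2]
opening: 0.033
```

Emit:
apply_moves(
  series=[
    [[0,0,0],0],
    [[0,0,0],0],
    [[0,0,0],0],
    [[0,0,0],0],
    [[0,0,0],0],
  ],
  grip=0,
)

```text
time: 8.15
eef_pos: [0.4258, 0.0531, 0.0671]
orientation: [3.14, -0.012, 3.122]
force: [0.0, -0.4, -0.3]
opening: 0.0853
```

Emit:
apply_moves(
  series=[
    [[0,0,-25],0],
    [[0,0,-60],0],
    [[0,0,-95],0],
    [[-15,0,-115],0],
    [[-50,0,-115],0],
  ],
)

```text
time: 8.65
eef_pos: [0.4779, 0.0522, 0.1847]
orientation: [3.14, -0.008, 3.122]
force: [0.4, 0.7, 0.4]
opening: 0.0855
```

Emit:
apply_moves(
  series=[
    [[-35,-0.5,0],0.4],
    [[-67,-1,0],0.4],
    [[-67,-1,0],0.4],
    [[-67,-1,0],0.4],
    [[-67,-1,0],0.4],
  ],
)

```text
time: 9.15
eef_pos: [0.5434, 0.05, 0.1835]
orientation: [3.14, -0.01, 3.116]
force: [-1.0, -0.1, -0.1]
opening: 0.0853
```

```bash
python3 - <<'E'
from h import *
from rig import *
im=capture("side")["image"][:,:,::-1].copy();t=capture("top")["image"][:,:,::-1].copy()
s=get_state();print(s["eef_pos"],s["orientation"])
def blue(im,r0,r1,c0,c1):
    s=im[r0:r1,c0:c1].astype(int);m=((s[...,0]-s[...,2]>35)&(s[...,0]-s[...,1]>25)).astype(np.uint8)
    n,_,st,ce=cv2.connectedComponentsWithStats(m)
    return [(st[i,4],st[i,:4]+[c0,r0,0,0],np.round(ce[i]+[c0,r0],1)) for i in range(1,n) if st[i,4]>4]
print(blue(im,180,240,220,300))
x=im[203:222,224:242].max(2)<60;y,xx=np.nonzero(x);print(x.sum(),xx.mean()+224,y.mean()+203)
c=cv2.resize(im[130:270,180:330],None,fx=4,fy=4,interpolation=2)
cv2.imwrite("pics/c1.png",c)
E
```

```text
[0.54358404 0.05001771 0.18393785] [ 3.13971169 -0.00901382  3.11583402]
[(np.int32(65), array([262, 193,   8,  10]), array([265.4, 197.7])), (np.int32(97), array([269, 203,   9,  14]), array([273. , 209.7]))]
42 232.5952380952381 213.02380952380952
```

View pics/c1.png

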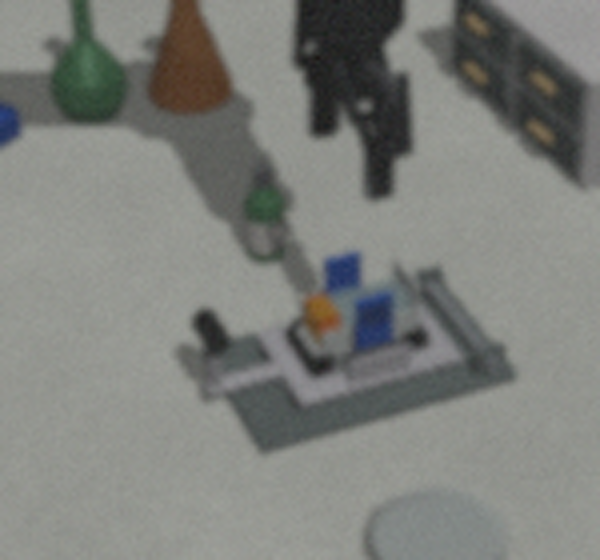

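Emit:
apply_moves(
  series=[
    [[0,0,30],0],
    [[0,0,60],0],
    [[0,0,85],0],
    [[0,0,102],0],
    [[0,0,114],0],
  ],
)

```text
time: 9.75
eef_pos: [0.5411, 0.0503, 0.0688]
orientation: [3.14, -0.011, 3.116]
force: [-0.0, 0.6, -0.0]
opening: 0.0855
```

Emit:
apply_moves(
  series=[
    [[0,0,0],0],
    [[0,0,0],0],
    [[0,0,0],0],
    [[0,0,0],0],
    [[0,0,0],0],
  ],
  grip=60,
)

```text
time: 10.25
eef_pos: [0.5415, 0.0498, 0.0695]
orientation: [3.14, -0.01, 3.116]
force: [-0.3, -1.7, 1.5]
opening: 0.0651
```

Emit:
apply_moves(
  series=[
    [[0,0,0],0],
    [[0,0,0],0],
    [[0,0,0],0],
    [[0,0,0],0],
    [[0,0,0],0],
  ],
  grip=255,
)

```text
time: 10.75
eef_pos: [0.5423, 0.0483, 0.0723]
orientation: [3.141, -0.008, 3.113]
force: [-7.5, -5.0, 23.4]
opening: 0.0445
```

Emit:
apply_moves(
  series=[
    [[0,0,0],0],
    [[0,0,0],0],
    [[0,0,0],0],
    [[0,0,0],0],
    [[0,0,0],0],
  ],
)

```text
time: 11.25
eef_pos: [0.5421, 0.0482, 0.0729]
orientation: [-3.141, -0.009, 3.113]
force: [-5.4, -2.6, 9.5]
opening: 0.0436
```

```bash
python3 - <<'E'
from h import *
from rig import *
im=capture("side")["image"][:,:,::-1].copy()
c=cv2.resize(im[160:250,210:320],None,fx=6,fy=6,interpolation=2)
cv2.imwrite("pics/c2.png",c)
E
```

```text
(no output)
```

View pics/c2.png

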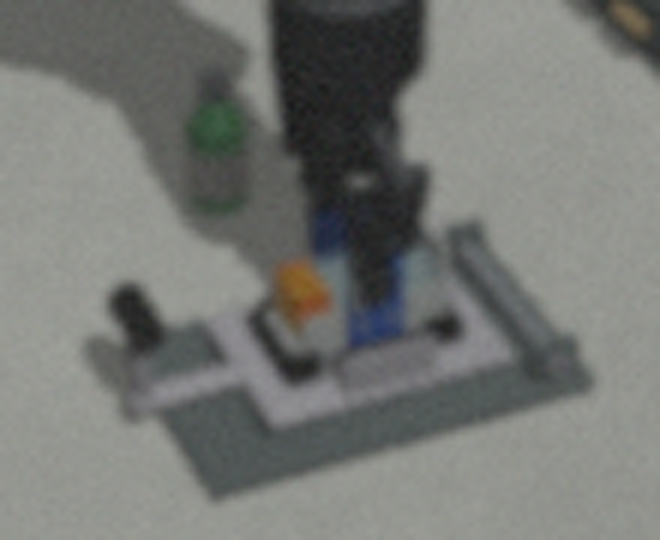

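Emit:
apply_moves(
  series=[
    [[0,0,-1],0],
    [[0,0,-2],0],
    [[0,0,-4],0],
    [[0,0,-6],0],
    [[0,0,-8],0],
  ],
)

```text
time: 11.8
eef_pos: [0.542, 0.0485, 0.0809]
orientation: [3.142, -0.009, 3.114]
force: [-0.5, 0.9, -3.4]
opening: 0.0433
```

Emit:
apply_moves(
  series=[
    [[0,0,-6],0],
    [[0,0,-14],0],
    [[0,0,-24],0],
    [[0,0,-34],0],
    [[0,0,-44],0],
  ],
)

```text
time: 12.3
eef_pos: [0.5428, 0.0485, 0.1262]
orientation: [3.141, -0.008, 3.114]
force: [-0.1, -0.8, -2.4]
opening: 0.0435
```

Emit:
apply_moves(
  series=[
    [[0,0,-12],0],
    [[0,0,-24],0],
    [[0,0,-34],0],
    [[0,0,-42],0],
    [[0,0,-46],0],
  ],
)

```text
time: 12.8
eef_pos: [0.5436, 0.0485, 0.1733]
orientation: [3.141, -0.007, 3.114]
force: [0.3, -0.1, -2.9]
opening: 0.0436
```

Emit:
apply_moves(
  series=[
    [[0,0,0],0],
    [[0,0,0],0],
    [[0,0,0],0],
    [[0,0,0],0],
    [[0,0,0],0],
  ],
)

```text
time: 13.3
eef_pos: [0.5433, 0.0485, 0.1728]
orientation: [3.141, -0.008, 3.114]
force: [0.0, 0.0, -2.8]
opening: 0.0434
```

```bash
python3 - <<'E'
from h import *
from rig import *
im=capture("side")["image"][:,:,::-1].copy()
s=get_state();print(s["time"],s["eef_pos"],s["orientation"],s["force"],s["opening"])
c=cv2.resize(im[130:250,190:330],None,fx=5,fy=5,interpolation=2)
cv2.imwrite("pics/c3.png",c)
E
```

```text
13.35 [0.54339384 0.04852944 0.17291301] [ 3.14130089 -0.00775201  3.11374899] [ 0.66072572  0.06547532 -2.81769296] 0.0431313348606435
```

View pics/c3.png

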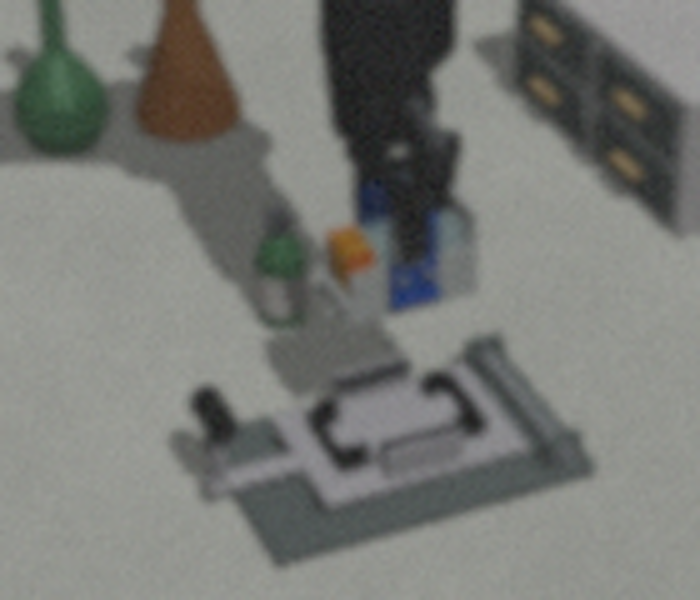

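```bash
python3 - <<'E'
from rig import *
job_done()
print(get_state()["time"])
E
```

```text
the job is handed in; nothing more can be done
the job is handed in; nothing more can be done
```

The job is handed in at about 13.4 s of the 51 s allowed, with the cassette held about 10 cm above its seat by the squeezed catches.

**What I did:** I raised the cradle by its black handle to about 30°, held it there for about 1 s and lowered it level. Then I pinched both blue catches and lifted the cassette straight up.

**Last checks:**
- **Level:** Before the pinch, the handle showed at the same pixel as at the start, so the cradle was back on its stop.
- **Lift:** The tool rose 100 mm from the grip. The cassette may be about 3 mm off 10 cm, because the tool crept up that much while the fingers closed. I did not measure its height in the image.
- **Hold:** The wrist carried a steady 2.8 N, which fits the 0.3 kg cassette. The last picture shows it upright over the empty cradle, with the bystanders in view standing as before. The final crop does not show all of them.
- **Slides:** I judge them home from the tilt angle, the hold time and how the orange ends look. I did not measure this.

**Two readings that were off:**
- **Downward press:** At the end of lowering, the handle was pressed onto the stop with a short peak of about 65 N at the wrist. That is below the 120 N limit, and I eased it off at once.
- **Finger opening:** It read 43 mm where about 50 mm was expected with the catches home. The catches did come free and the grip held, so I left it.

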